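# Clamp an offcut in the jig with the sunken knob

## Task

Lay the pale wooden offcut flat between the red jaw and the steel fence of the clamping jig, its long side along the jaw and centred on it, and let go of it. Then reach into the round well of the blue housing and turn the sunken yellow knob clockwise until the jaw has pushed the offcut against the fence and holds it snugly with about 15 N, never 30 N or more. Don't jam the fingers against the housing, and leave the other things where they are.

Things in the scene. Friction and masses are not known exactly. Their poses are not given: they have to be found in the camera images.
- offcut: Pale hardwood offcut, box 42 (own x) x 85 (own y) x 33 (z) mm, 70 to 80 g, loose on the surface. Origin: centre of its underside.
- jig: Clamping jig fixed to the surface. Origin: on the surface, right below the knob's axis. Base plate 100 (x) x 235 (y) mm, y = -180 to +55, 8 mm thick. Jaw and fence stand on the -y side of the housing, both 60 mm long along jig x (centred on x = 0), tops at z = 20 to 21 mm; an offcut on the plate stands 20 mm proud of them.
- housing: Blue housing of the jig, 100 x 100 mm, from z = 8 to its top rim at z = 50 mm in the jig's frame (same origin and axes as the jig). In its middle a round well 74 mm across and 34 mm deep (floor at z = 16), in which the knob stands. Fingers must be partly closed to go in.
- knob_grip (a point): Point on the knob's vertical axis, 29 mm above the jig's underside, 21 mm below the rim. The yellow grip bar is 28 mm long along this point's x, 10 mm thick along its y, from z = 20 to 38 mm in the jig's frame, on a black disc 28 mm across (z = 16 to 20).
- jaw: Red sliding jaw, 60 (x) x 15 (y) x 12 (z) mm. Origin: lower edge of its front face (towards the fence), middle of its length; axes as the jig's; it moves along jig -y when closing. Springs behind it give 1 mm for each 6 N of clamping force (36 N per radian of knob, somewhat less with the wood's give). It pushes a loose offcut along with under 1 N.
- slot_floor (a point): Point on the base plate's top between jaw and fence (x = 0, y = -116, z = 8 mm in the jig's frame); axes as the jig's. The grey steel fence is bolted where it was last left: its inner face lies anywhere from y = -141 to -146 mm in the jig's frame and is not reported. At the start the slot is 6 to 14 mm wider than the offcut's 42 mm.
- dark_offcut: Bystander: dark wooden offcut 50 x 62 x 22 mm. Origin: centre of underside.
- faceplate: Bystander: grey metal faceplate, 80 mm across, 36 mm high. Origin: centre of underside.
- wax_tin: Bystander: round tin, 82 mm across, 39 mm high. Origin: centre of underside.
- tape_measure: Bystander: dark green tape measure 34 x 76 x 65 mm. Origin: centre of underside.
- turned_bowl: Bystander: small walnut bowl 67 mm across, 28 mm high. Origin: centre of underside.
- knob (a joint): Angle of the knob, growing clockwise seen from above, 0 (open) to 4 rad, at the start 0 to 0.5. 6 mm of jaw travel per radian. It turns against a constant friction of 0.16 N m and stays where it is left; once the offcut is squeezed, the torque grows by 0.006 N m for each newton of clamping force.
Not all that is in view belongs to the job. Leave any pink look-alike of the offcut alone.

How it is judged:
By the outcome, as a careful person would: the job done as asked, in the order asked, and still so for the second after the job is handed in, with the robot touching nothing.
It also fails if it takes over 72 s, if anything falls off the work surface, if the arm or the gripper's body presses on something with over 40 N, if the wrist force passes 120 N, or if a joint passes its speed limit or range.

## Robot

A 6-joint arm with a two-finger parallel gripper is mounted at the origin on a cart in front of the work surface, level with it; the furniture and walls round the work are solid. World frame = base frame: x ahead of the robot, y to its left, z up, the work surface at z = 0. Lengths are in mm, angles in rad, forces in N, time in s.
With the tool pointing down it reaches from about 375 to 900 mm from the base axis. Payload 3.1 kg.
Tool frame: the origin (TCP) lies at the very end of the fingers, on their centre line; the grasp point (between the pads) lies 19 mm behind it (ctrl.tcp_to_grasp is the distance from the TCP to the grasp point, in mm); z points along the fingers, y is the line along which they close (so a half turn about z gives the same grasp; the last joint's range is limited). The gripper opens to 87 mm and grips with 3 to 60 N. Pads are 19 mm wide; open, the fingers measure 117 mm over their backs; the gripper's body (75 mm by 190 mm) begins 51 mm behind the grasp point.
Start: joints at [-1.526, 0.527, 1.433, -0, 1.181, -0.178], TCP at [138.736, -609.384, 222.548] pointing down, gripper open.
Joint ranges: [-3.08, 3.08], [-0.75, 2.2], [0.22, 2.44], [-1.43, 4.57], [0, 2.65], [-2.85, 2.85]. Speed limits (rad/s): [2.79, 2.79, 3.14, 3.14, 3.14, 3.14].

## Interface

Orientations are given as [roll, pitch, yaw] about the fixed x, y, z axes, in that order (R = Rz(yaw) Ry(pitch) Rx(roll)).
In Python, from workcell import ctrl, cams gives the robot as it stands.
- The arm moves only by the tool send_rows, never from a script. Its argument "increments" is a list of rows, each a list of 3 entries, a list of its own where there are three numbers: the turn, a rotation vector about the tool's x, y, z in rad, then the shift along the tool's x, y, z in m, then the finger opening in m, from 0 to 0.087. In form: [[[ax, ay, az], [dx, dy, dz], hand], ...]. A call has 1 to 12 rows; each row is the pose to reach, as a shift and turn from the pose commanded when the call began, along the tool's axes at that moment; what a row does not reach only later rows make up. A row lasts 1/10 s, in which the tool goes at most 50 mm and 8.59 degrees, less where a joint would pass 70% of its speed; a pose out of reach is approached as far as the arm can. A call with a gripper value outside its range is refused whole. The fingers move at their own pace and stop on an object; "newtons" is the grip in N (left out, the last holds). Time passes only in rows, so rows that repeat a pose let the fingers close. It gives the time, the measured TCP pose, the force, the opening and the grip force at its end, in the units of the state.
- ctrl.get_obs(): the state, without advancing time (a new reading comes with each control period).
- cams.read_camera(name): name is "side" or "top"; returns (picture, depth): 480x640x3 uint8, blue, green, red; 480x640 float32, mm along the optical axis (not along the pixel's ray), 0 where there is no reading.
- cams.get_calibration(name): a dict with "fx", "fy", "cx", "cy" (pixels), "k1" (the pictures are not rectified: a ray, as slopes to the right and down, at radius r is drawn at 1 + k1 r^2 times it, then the intrinsics apply), "xyz" and "attitude" of the camera in the world. Camera axes: x right, y up, looking along -z (the intrinsics and any distortion apply to the point x, -y, -z); pixel columns grow to the right and rows downward; lengths in mm; the calibration is good to about 2 mm. A picture is of the moment at which its call begins. get_calibration takes no time and is no camera call.
- ctrl.job_done(): hands the job in; it is judged then, once.
The state is a dict: "t": time; "qpos": joint angles; "joint_velocities": joint speeds; "effort": joint torques, N m; "tool_pos": TCP position; "eef_rot": TCP orientation; "wrist_force": force on the tool from outside, world axes, zero at the start; "ft_torque": the same for the moment, N m; "gripper_width": finger opening in mm; "gripper_force": force on a finger pad.
Only numpy, scipy, OpenCV 4.12 (cv2) and the standard library are available. Lean on these libraries where they do the work, as an engineer would, in place of code of your own. Each camera call takes 0.05 s, during which the arm holds its last target. There are 200 camera calls.

## Working session

There is one attempt and no reset: what is moved stays moved. The work goes in short steps, Python scripts to look and compute and a tool call to move; the robot and the scene stay as the last step left them, time stands still between calls to the robot, and variables do not carry over. Pictures are saved under pics/ and viewed, at most 10 in all, crops included, and the job is handed in when it is done.

Besides the shell and the picture viewer there is one more tool, called after "Request:" by a JSON object that holds its "op" and its "data", one argument or row to a line. send_rows: Moves the arm, as the interface text tells. Its arguments: {"type":"object","properties":{"increments":{"type":"array"},"newtons":{"type":"number"}},"required":["increments"]}

```bash
mkdir -p pics; ls; python3 - <<'E'
from workcell import ctrl,cams
import cv2,numpy as np
for n in("side","top"):
    p,d=cams.read_camera(n);cv2.imwrite(f"pics/{n}0.png",p);np.save(f"pics/{n}0.npy",d)
    print(cams.get_calibration(n))
print(ctrl.get_obs(),ctrl.tcp_to_grasp)
E
```

```text
pics
{'fx': 547.4850065024057, 'fy': 547.4850065024057, 'cx': 315.35220107286574, 'cy': 242.3409466038584, 'k1': -0.11153051950781208, 'xyz': array([ 528.83500546, 1128.29253354,  546.59992604]), 'attitude': array([ 1.21364626,  0.00454999, -3.14138721])}
{'fx': 510.8937469614591, 'fy': 510.8937469614591, 'cx': 323.92363673216505, 'cy': 239.8117563594687, 'k1': 0.003138110468219922, 'xyz': array([ 296.83721193, -109.82523826, 1355.98773595]), 'attitude': array([ 0.18444856, -0.04923102, -1.55007987])}
{'t': 0.1, 'qpos': array([-1.52554042e+00,  5.28397954e-01,  1.43377891e+00, -1.44187518e-05,
        1.18140095e+00, -1.78540954e-01]), 'joint_velocities': array([ 0.00066752, -0.00246705, -0.00322058, -0.00029252, -0.00064049,
        0.00150406]), 'effort': array([ 2.16507301e-04, -4.40986204e+01, -1.77150947e+01,  6.35189423e-02,
        5.33880189e-02, -4.51941708e-05]), 'tool_pos': array([ 138.67756166, -608.73929803,  221.65277644]), 'eef_rot': array([-3.13963668e+00, -3.39435647e-04,  2.23802019e-01]), 'wrist_force': array([ 0.28539258, -0.63899171, -0.39076199]), 'ft_torque': array([-0.00074317, -0.02984701, -0.00837712]), 'gripper_force': 0.0, 'gripper_width': 87.18959943907203} 18.700000000000003
```

View pics/top0.png

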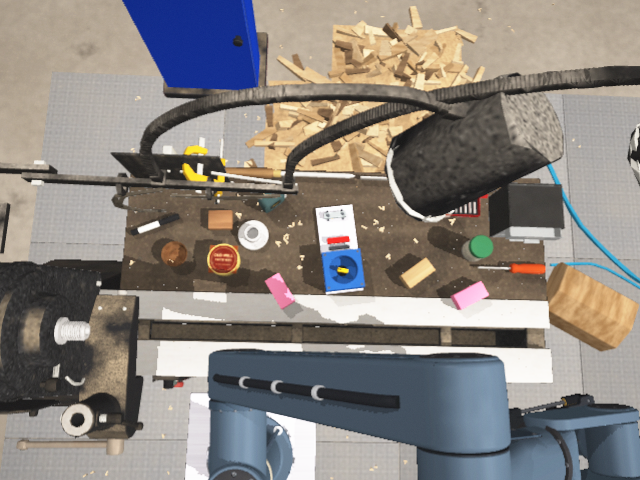

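View pics/side0.png

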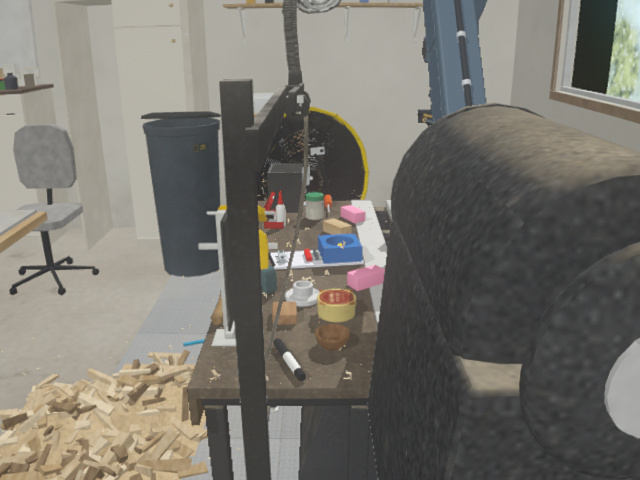

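The top view shows the pale offcut at (418,272) and the pink look-alikes at (281,290) and (470,295). The jig's housing is at (342,270), with the yellow knob at (342,270), the red jaw at (338,240) and the fence at about (332,215). The side view shows the offcut at (338,227) and the housing at (341,248).

The offcut candidates are (418,272) pale wood, (281,290) pink, (470,295) pink and (220,219) brown, which is the dark offcut. Only (418,272) is pale wood. I'll confirm it in an enlarged crop.

```bash
cat > h.py <<'E'
import numpy as np,cv2
from workcell import ctrl,cams
from scipy.spatial.transform import Rotation as Ro
def rays(n,uv):
    c=cams.get_calibration(n);K=np.array([[c['fx'],0,c['cx']],[0,c['fy'],c['cy']],[0,0,1]])
    p=cv2.undistortPoints(np.float64(uv).reshape(-1,1,2),K,np.array([c['k1'],0,0,0,0.]))[:,0]
    d=np.c_[p[:,0],-p[:,1],-np.ones(len(p))]
    return c['xyz'],d@Ro.from_euler('xyz',c['attitude']).as_matrix().T
def onz(n,uv,z):
    o,d=rays(n,uv);return o+d*((z-o[2])/d[:,2])[:,None]
def cloud(n,d):
    v,u=np.nonzero(d>0);o,r=rays(n,np.c_[u,v]);P=np.full(d.shape+(3,),np.nan);P[v,u]=o+r*d[v,u][:,None];return P
E
python3 - <<'E'
import sys;sys.path.insert(0,'.')
from h import *
p=cv2.imread('pics/top0.png');d=np.load('pics/top0.npy');P=cloud('top',d)
c=p[190:320,300:500];cv2.imwrite('pics/c1.png',cv2.resize(c,None,fx=4,fy=4,interpolation=cv2.INTER_CUBIC))
for u,v in[(418,272),(325,270),(342,270),(338,240),(332,215),(350,232),(300,240),(400,250),(232,240),(470,295)]:print(u,v,P[v,u].round(1),p[v,u])
E
```

```text
418 272 [ 467.1 -420.2   29.1] [154 214 243]
325 270 [ 462.8 -173.4   51.9] [230 137  65]
342 270 [ 465.8 -218.4   38. ] [ 52 246 254]
338 240 [ 547.7 -207.8   23.4] [ 42  49 251]
332 215 [ 616.1 -190.8   20.4] [237 237 235]
350 232 [ 573.4 -241.     8.8] [254 254 254]
300 240 [ 548.4 -106.8    3.3] [ 81 100 118]
400 250 [ 529.2 -378.2    1.9] [ 75  92 108]
232 240 [544.1  75.4  -2.9] [ 84 102 120]
470 295 [ 409.4 -555.5   34.9] [233 198 255]
```

View pics/c1.png

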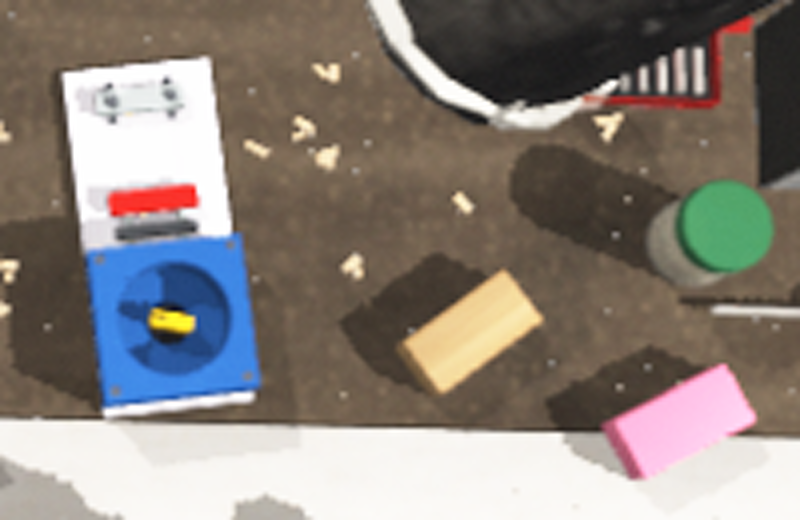

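The crop confirms it. The pale wooden box at crop (470,330), full-frame (418,272), is the offcut, and the nearby block at crop (680,420) is pink. The fence is at crop (140,100), the jaw at (153,200) and the knob bar at (172,321). Next I measure them.

```bash
cat > m.py <<'E'
from h import *
def comp(m,seed):
    n,l,s,c=cv2.connectedComponentsWithStats(m.astype(np.uint8));y,x=np.nonzero(m);i=np.argmin((x-seed[0])**2+(y-seed[1])**2);return l==l[y[i],x[i]]
def rect(n,m,z):
    cs,_=cv2.findContours(m.astype(np.uint8),0,cv2.CHAIN_APPROX_NONE)
    c=max(cs,key=cv2.contourArea)[:,0]
    X=onz(n,c,z)[:,:2].astype(np.float32);(cx,cy),(w,h),a=cv2.minAreaRect(X)
    if w<h:w,h,a=h,w,a+90
    return np.round([cx,cy,w+2.6,h+2.6,(a+90)%180-90],1)   # long-axis angle
E
python3 - <<'E'
from m import *
p=cv2.imread('pics/top0.png');d=np.load('pics/top0.npy');P=cloud('top',d)
hsv=cv2.cvtColor(p,cv2.COLOR_BGR2HSV).astype(int);H,S,V=hsv[...,0],hsv[...,1],hsv[...,2]
print('offcut top',rect('top',comp((H>10)&(H<28)&(S>60)&(V>215),(418,272)),33))
print('offcut top lowV',rect('top',comp((H>10)&(H<28)&(S>60)&(V>170),(418,272)),33))
b=comp((H>100)&(H<125)&(S>120)&(V>90),(325,270));print('housing',rect('top',b,50))
j=comp(((H<8)|(H>172))&(S>150)&(V>120),(338,240));print('jaw',rect('top',j,20))
k=comp((H>22)&(H<35)&(S>120)&(V>120),(342,270));print('knob',rect('top',k,38))
# side view
ps=cv2.imread('pics/side0.png');ds=np.load('pics/side0.npy');Q=cloud('side',ds)
hs=cv2.cvtColor(ps,cv2.COLOR_BGR2HSV).astype(int)
for nm,(x0,x1,y0,y1) in dict(off=(315,360,212,240),hous=(315,368,230,266)).items():
    q=Q[y0:y1,x0:x1];hh=hs[y0:y1,x0:x1]
    mk=((hh[...,0]>10)&(hh[...,0]<28)&(hh[...,1]>60)&(hh[...,2]>110)) if nm=='off' else (hh[...,0]>100)&(hh[...,0]<125)&(hh[...,1]>120)
    z=q[mk];z=z[np.isfinite(z[:,0])];print(nm,len(z),np.percentile(z,[1,50,99],axis=0).round(0).tolist())
# obstacles above z>120 in work area
ok=np.isfinite(P[...,0])&(P[...,0]>380)&(P[...,0]<850)&(P[...,1]>-700)&(P[...,1]<100)&(P[...,2]>90)
g=P[ok]
for xa in range(380,850,60):
    r=[]
    for ya in range(-700,100,100):
        s=g[(g[:,0]>=xa)&(g[:,0]<xa+60)&(g[:,1]>=ya)&(g[:,1]<ya+100),2];r.append((int(s.min()),int(s.max())) if len(s)>3 else 0)
    print(xa,r)
E
```

```text
offcut top [ 465.5 -419.1   85.8   42.3  -53.2]
offcut top lowV [ 465.6 -418.9   88.1   45.5  -53.2]
housing [ 466.1 -219.2  105.1  104.3  -81.9]
jaw [ 549.3 -207.1   59.4   16.6  -82.5]
knob [ 466.4 -219.6   28.1   14.4   80.2]
off 370 [[427.0, -562.0, -2.0], [471.0, -407.0, 25.0], [508.0, -369.0, 34.0]]
hous 959 [[417.0, -264.0, 12.0], [469.0, -174.0, 39.0], [522.0, -160.0, 51.0]]
380 [0, 0, 0, 0, 0, 0, 0, 0]
440 [0, 0, 0, (644, 821), (648, 779), (90, 93), 0, 0]
500 [(95, 138), (707, 729), (773, 804), (750, 844), (668, 806), 0, (428, 493), (418, 471)]
560 [(90, 145), (704, 723), (771, 880), (783, 871), (673, 831), (581, 819), (456, 811), (151, 775)]
620 [(90, 145), 0, 0, 0, 0, 0, (166, 188), (101, 281)]
680 [(90, 142), 0, 0, 0, 0, 0, 0, (148, 274)]
740 [0, 0, 0, 0, 0, 0, 0, (151, 165)]
800 [0, 0, 0, 0, 0, 0, 0, 0]
```

Sizes and heights agree with the specification, and both views agree to about 3 mm. Next is the fence's inner face.

```bash
python3 - <<'E'
from m import *
p=cv2.imread('pics/top0.png');d=np.load('pics/top0.npy');P=cloud('top',d)
K=np.array([466.2,-219.3]);a=np.radians(8.0);u=np.array([np.cos(a),np.sin(a)]);w=np.array([-u[1],u[0]])
y,x=np.mgrid[200:262,310:370];uv=np.c_[x.ravel(),y.ravel()]
X=onz('top',uv,20)[:,:2]-K;s=X@u;l=X@w;g=p[200:262,310:370].reshape(-1,3);Z=P[200:262,310:370,2].ravel()
for t in np.arange(70,172,2.):
    m=(abs(s-t)<1.3)&(abs(l)<12);print(t,g[m].mean(0).round(),Z[m].mean().round(1))
E
python3 - <<'E'
import cv2;p=cv2.imread('pics/top0.png')[195:255,310:370];cv2.imwrite('pics/c2.png',cv2.resize(p,None,fx=9,fy=9,interpolation=cv2.INTER_CUBIC))
E
```

```text
70.0 [167. 162. 166.] 12.2
72.0 [186. 184. 190.] 7.8
74.0 [170. 168. 191.] 8.6
76.0 [126. 131. 215.] 9.6
78.0 [ 51.  57. 234.] 15.9
80.0 [ 43.  51. 251.] 18.8
82.0 [ 43.  51. 251.] 19.5
84.0 [ 43.  51. 251.] 21.1
86.0 [ 44.  51. 250.] 20.4
88.0 [ 43.  50. 250.] 17.9
90.0 [ 68.  73. 248.] 19.0
92.0 [130. 130. 244.] 20.4
94.0 [194. 191. 222.] 12.0
96.0 [234. 231. 234.] 8.5
98.0 [246. 244. 246.] 9.2
100.0 [254. 254. 254.] 8.7
102.0 [254. 254. 254.] 6.4
104.0 [254. 254. 254.] 7.0
106.0 [254. 254. 254.] 7.0
108.0 [254. 254. 254.] 9.6
110.0 [254. 254. 254.] 7.8
112.0 [254. 254. 254.] 7.8
114.0 [254. 254. 254.] 7.0
116.0 [254. 254. 254.] nan
118.0 [254. 254. 254.] nan
120.0 [254. 254. 254.] 7.8
122.0 [254. 254. 254.] 9.0
124.0 [254. 254. 254.] 7.9
126.0 [254. 254. 254.] 5.3
128.0 [254. 254. 254.] 6.9
130.0 [254. 254. 254.] 8.1
132.0 [254. 254. 254.] 7.5
134.0 [253. 252. 253.] 9.5
136.0 [251. 250. 251.] 6.7
138.0 [250. 249. 250.] 6.4
140.0 [249. 248. 250.] 7.5
142.0 [244. 243. 246.] 6.9
144.0 [226. 231. 234.] 10.2
146.0 [210. 211. 206.] 14.9
148.0 [235. 235. 232.] 19.6
150.0 [237. 238. 235.] 21.0
152.0 [237. 238. 235.] 19.9
154.0 [237. 238. 235.] 20.5
156.0 [236. 237. 234.] 20.7
158.0 [237. 238. 234.] 20.6
160.0 [236. 236. 233.] 20.1
162.0 [228. 227. 227.] nan
164.0 [230. 227. 229.] nan
166.0 [246. 244. 246.] 7.8
168.0 [253. 253. 253.] 10.2
170.0 [254. 254. 254.] 9.8
```

View pics/c2.png

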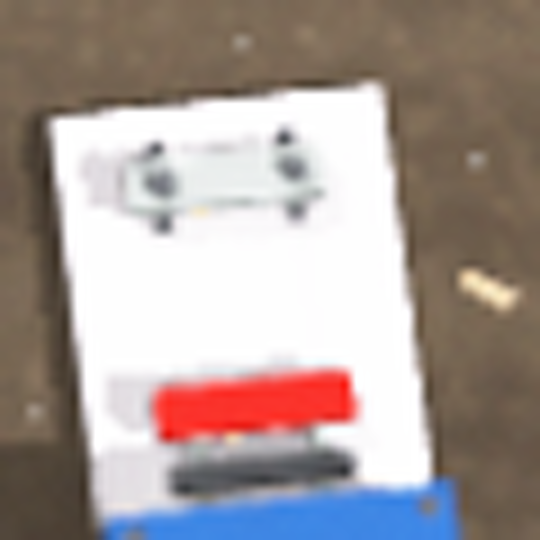

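The enlargement shows the fence's near edge at about (225,205), the jaw top centred at (255,405) and the housing edge at the bottom. The slot runs from about 92 to 145 mm along jig -y, so it is about 53 mm wide, within the stated range. Now I work out the approach.

```bash
cat > inc.py <<'E'
import sys;from h import *
def inc(x,y,z,yaw):
    o=ctrl.get_obs();p=np.array(o['tool_pos']);R=Ro.from_euler('xyz',o['eef_rot'])
    T=Ro.from_euler('xyz',[np.pi,0,np.radians(yaw)])
    print('t',round(o['t'],2),'turn',(R.inv()*T).as_rotvec().round(3),'shift',(R.inv().apply(np.array([x,y,z])-p)/1000).round(4),'yaw',np.degrees(o['eef_rot'][2]).round(1),'q6',o['qpos'][5].round(2))
if __name__=='__main__':inc(*map(float,sys.argv[1:]))
E
python3 inc.py 465.5 -419 150 126.8
```

```text
t 0.1 turn [-1.000e-03 -2.000e-03 -1.989e+00] shift [ 0.3608 -0.1123  0.072 ] yaw 12.8 q6 -0.18
```

Request:
{"op": "send_rows", "data": {
  "increments": [
    [[0, 0, -0.15], [0.04, -0.012, 0.006], 0.075],
    [[0, 0, -0.3], [0.08, -0.024, 0.012], 0.075],
    [[0, 0, -0.45], [0.12, -0.036, 0.018], 0.075],
    [[0, 0, -0.6], [0.16, -0.048, 0.03], 0.075],
    [[0, 0, -0.75], [0.2, -0.06, 0.036], 0.075],
    [[0, 0, -0.9], [0.24, -0.072, 0.048], 0.075],
    [[0, 0, -1.05], [0.28, -0.086, 0.054], 0.075],
    [[0, 0, -1.2], [0.32, -0.1, 0.06], 0.075],
    [[0, 0, -1.35], [0.361, -0.112, 0.072], 0.075],
    [[0, 0, -1.5], [0.361, -0.112, 0.072], 0.075],
    [[0, 0, -1.65], [0.361, -0.112, 0.072], 0.075],
    [[0, 0, -1.75], [0.361, -0.112, 0.072], 0.075]
  ]
}}

```text
t: 1.3
tool_pos: [466.2, -419.1, 149.8]
eef_rot: [-3.141, -0.001, 1.98]
wrist_force: [-0.1, -0.6, 0.7]
gripper_width: 75.3
gripper_force: 0.0
```

```bash
python3 inc.py 465.5 -419 60 126.8;python3 inc.py 465.5 -419 16 126.8
```

```text
t 1.3 turn [-0.    -0.001 -0.233] shift [ 0.0003 -0.0005  0.0898] yaw 113.5 q6 -1.32
t 1.3 turn [-0.    -0.001 -0.233] shift [ 0.0002 -0.0005  0.1338] yaw 113.5 q6 -1.32
```

Request:
{"op": "send_rows", "data": {
  "increments": [
    [[0, 0, -0.12], [0, 0, 0.03], 0.075],
    [[0, 0, -0.233], [0, -0.0005, 0.06], 0.075],
    [[0, 0, -0.233], [0, -0.0005, 0.09], 0.075],
    [[0, 0, -0.233], [0, -0.0005, 0.105], 0.075],
    [[0, 0, -0.233], [0, -0.0005, 0.12], 0.075],
    [[0, 0, -0.233], [0, -0.0005, 0.134], 0.075],
    [[0, 0, -0.233], [0, -0.0005, 0.134], 0.075]
  ],
  "newtons": 25
}}

```text
t: 2.0
tool_pos: [464.8, -419.5, 15.0]
eef_rot: [-3.142, -0.003, 2.207]
wrist_force: [-0.9, 0.6, 0.6]
gripper_width: 74.8
gripper_force: 0.0
```

```bash
python3 - <<'E'
from workcell import ctrl,cams
import cv2
print(ctrl.get_obs()['tool_pos'],ctrl.get_obs()['eef_rot'])
p,d=cams.read_camera('top');cv2.imwrite('pics/t1.png',cv2.resize(p[200:320,330:490],None,fx=4,fy=4))
E
```

```text
[ 464.79517246 -419.49528246   14.96298027] [-3.14154790e+00 -2.83827359e-03  2.20663655e+00]
```

View pics/t1.png

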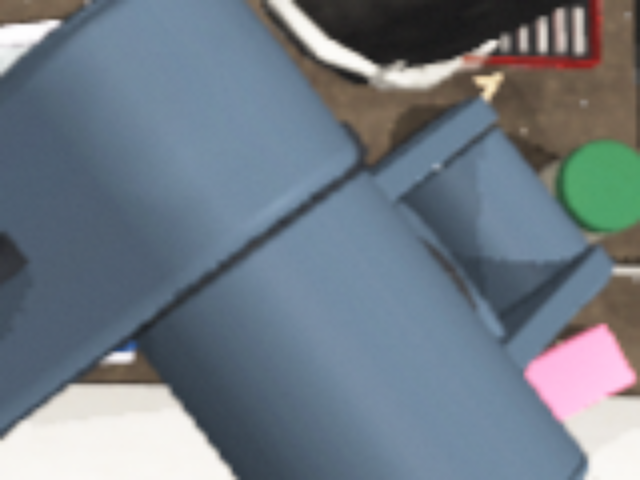

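The picture shows only the arm over the offcut, which is hidden. There was no contact force on the descent, so I close here, 1.5 mm higher.

Request:
{"op": "send_rows", "data": {
  "increments": [
    [[0, 0, 0], [0, 0, -0.0015], 0.06],
    [[0, 0, 0], [0, 0, -0.0015], 0.045],
    [[0, 0, 0], [0, 0, -0.0015], 0.035],
    [[0, 0, 0], [0, 0, -0.0015], 0.035],
    [[0, 0, 0], [0, 0, -0.0015], 0.035],
    [[0, 0, 0], [0, 0, -0.0015], 0.035]
  ],
  "newtons": 25
}}

```text
t: 2.65
tool_pos: [465.7, -420.4, 18.4]
eef_rot: [3.141, 0.001, 2.207]
wrist_force: [0.4, 0.8, 2.8]
gripper_width: 41.9
gripper_force: 25.0
```

Request:
{"op": "send_rows", "data": {
  "increments": [
    [[0, 0, 0], [0, 0, -0.01], 0.035],
    [[0, 0, 0], [0, 0, -0.03], 0.035],
    [[0, 0, 0], [0, 0, -0.06], 0.035],
    [[0, 0, 0], [0, 0, -0.09], 0.035],
    [[0, 0, 0], [0, 0, -0.09], 0.035]
  ]
}}

```text
t: 3.15
tool_pos: [467.5, -422.8, 112.8]
eef_rot: [3.141, 0.009, 2.207]
wrist_force: [0.1, -0.7, -0.5]
gripper_width: 41.8
gripper_force: 25.0
```

```bash
python3 inc.py 583 -202.6 106 98
```

```text
t 3.15 turn [0.002 0.009 0.497] shift [0.1085 0.2238 0.0059] yaw 126.5 q6 -1.55
```

Request:
{"op": "send_rows", "data": {
  "increments": [
    [[0, 0, 0.1], [0.02, 0.04, 0], 0.035],
    [[0, 0, 0.2], [0.04, 0.08, 0], 0.035],
    [[0, 0, 0.3], [0.06, 0.12, 0], 0.035],
    [[0, 0, 0.4], [0.08, 0.16, 0], 0.035],
    [[0, 0, 0.497], [0.095, 0.19, 0], 0.035],
    [[0, 0, 0.497], [0.1085, 0.224, 0], 0.035],
    [[0, 0, 0.497], [0.1085, 0.224, 0], 0.035],
    [[0, 0, 0.497], [0.1085, 0.224, 0], 0.035],
    [[0, 0, 0.497], [0.1085, 0.224, 0], 0.035],
    [[0, 0, 0.497], [0.1085, 0.224, 0], 0.035]
  ]
}}

```text
t: 4.15
tool_pos: [580.4, -201.2, 107.8]
eef_rot: [-3.141, -0.0, 1.708]
wrist_force: [-0.6, -0.8, -1.1]
gripper_width: 41.5
gripper_force: 25.0
```

```bash
python3 inc.py 583 -202.6 40 98; python3 - <<'E'
from workcell import ctrl,cams
import cv2,numpy as np
p,d=cams.read_camera('side');cv2.imwrite('pics/s2.png',cv2.resize(p[170:290,240:400],None,fx=5,fy=5,interpolation=cv2.INTER_CUBIC))
p,d=cams.read_camera('top');cv2.imwrite('pics/t2.png',p)
E
```

```text
t 4.15 turn [-0.001 -0.    -0.002] shift [-0.0018  0.0024  0.0678] yaw 97.9 q6 -0.65
```

View pics/s2.png

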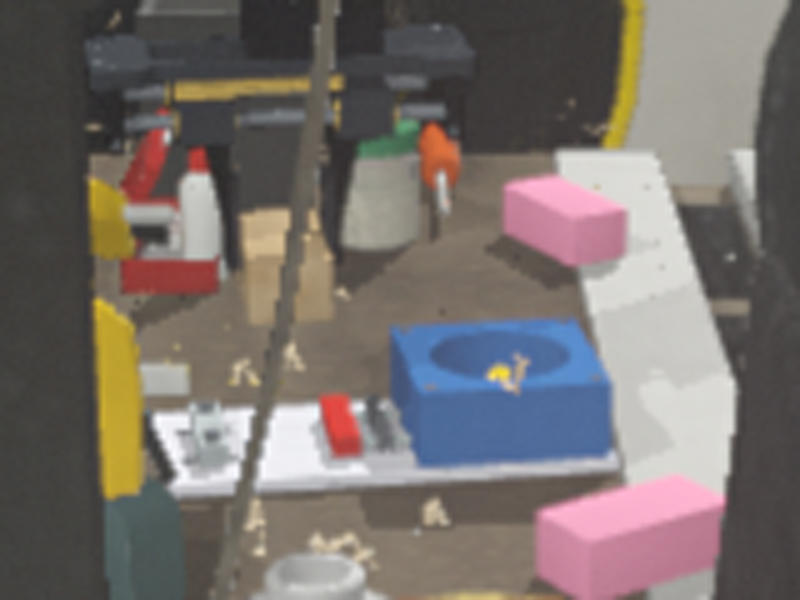

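The side view shows the offcut held level at crop (285,265) above the slot. The fence is at (205,425) and the jaw at (340,425), and the way down is clear.

Request:
{"op": "send_rows", "data": {
  "increments": [
    [[0, 0, 0], [-0.0018, 0.0024, 0.02], 0.035],
    [[0, 0, 0], [-0.0018, 0.0024, 0.04], 0.035],
    [[0, 0, 0], [-0.0018, 0.0024, 0.055], 0.035],
    [[0, 0, 0], [-0.0018, 0.0024, 0.065], 0.035],
    [[0, 0, 0], [-0.0018, 0.0024, 0.072], 0.035],
    [[0, 0, 0], [-0.0018, 0.0024, 0.077], 0.035],
    [[0, 0, 0], [-0.0018, 0.0024, 0.077], 0.035],
    [[0, 0, 0], [-0.0018, 0.0024, 0.077], 0.035]
  ]
}}

```text
t: 5.05
tool_pos: [584.2, -201.5, 31.5]
eef_rot: [3.141, 0.001, 1.71]
wrist_force: [0.2, -0.2, -0.5]
gripper_width: 41.4
gripper_force: 25.0
```

```bash
python3 inc.py 583 -202.6 25.5 98
```

```text
t 5.05 turn [ 0.001  0.001 -0.001] shift [-0.0009 -0.0013  0.006 ] yaw 98.0 q6 -0.65
```

Request:
{"op": "send_rows", "data": {
  "increments": [
    [[0, 0, 0], [0, -0.0005, 0.002], 0.035],
    [[0, 0, 0], [0, -0.0005, 0.004], 0.035],
    [[0, 0, 0], [0, -0.0005, 0.005], 0.035],
    [[0, 0, 0], [0, -0.0005, 0.005], 0.035]
  ]
}}

```text
t: 5.45
tool_pos: [583.4, -201.4, 26.4]
eef_rot: [3.141, 0.0, 1.71]
wrist_force: [-1.4, 0.7, 2.3]
gripper_width: 41.9
gripper_force: 25.0
```

Request:
{"op": "send_rows", "data": {
  "increments": [
    [[0, 0, 0], [0, 0, 0.0007], 0.035],
    [[0, 0, 0], [0, 0, 0.0007], 0.035],
    [[0, 0, 0], [0, 0, 0.0007], 0.035]
  ]
}}

```text
t: 5.75
tool_pos: [583.4, -201.4, 26.4]
eef_rot: [3.141, 0.0, 1.71]
wrist_force: [-2.0, 2.0, 6.5]
gripper_width: 41.9
gripper_force: 25.0
```

The offcut is seated: the force rises and z stays put. I release and lift.

Request:
{"op": "send_rows", "data": {
  "increments": [
    [[0, 0, 0], [0, 0, 0], 0.05],
    [[0, 0, 0], [0, 0, 0], 0.06],
    [[0, 0, 0], [0, 0, 0], 0.06],
    [[0, 0, 0], [0, 0, -0.01], 0.06],
    [[0, 0, 0], [0, 0, -0.04], 0.06],
    [[0, 0, 0], [0, 0, -0.08], 0.06],
    [[0, 0, 0], [-0.04, 0.0, -0.12], 0.06],
    [[0, 0, 0], [-0.08, 0.0, -0.12], 0.06],
    [[0, 0, 0], [-0.12, 0.0, -0.12], 0.06],
    [[0, 0, 0], [-0.16, 0.05, -0.12], 0.06],
    [[0, 0, 0], [-0.16, 0.08, -0.12], 0.06]
  ]
}}

```text
t: 6.85
tool_pos: [684.7, -354.0, 146.7]
eef_rot: [3.14, 0.003, 1.704]
wrist_force: [1.4, -0.4, -0.3]
gripper_width: 60.0
gripper_force: 0.0
```

```bash
python3 - <<'E'
from m import *
p,d=cams.read_camera('top');cv2.imwrite('pics/t3f.png',p)
cv2.imwrite('pics/t3.png',cv2.resize(p[195:305,300:410],None,fx=5.4,fy=5.4,interpolation=cv2.INTER_CUBIC))
E
```

```text
(no output)
```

View pics/t3.png

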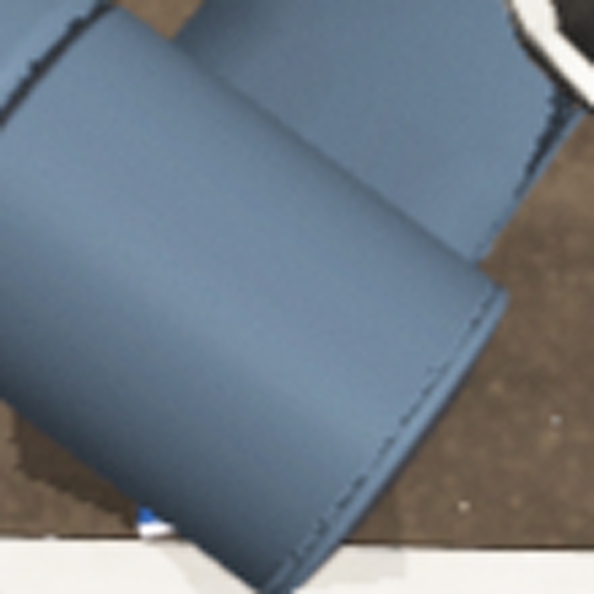

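The arm still hides the jig, so I move it aside towards -y.

Request:
{"op": "send_rows", "data": {
  "increments": [
    [[0, 0, 0], [-0.03, -0.03, 0], 0.045],
    [[0, 0, 0], [-0.06, -0.06, 0], 0.045],
    [[0, 0, 0], [-0.09, -0.1, 0], 0.045],
    [[0, 0, 0], [-0.12, -0.14, 0], 0.045],
    [[0, 0, 0], [-0.14, -0.18, 0], 0.045],
    [[0, 0, 0], [-0.14, -0.22, 0], 0.045],
    [[0, 0, 0], [-0.14, -0.22, 0], 0.045]
  ]
}}

```text
t: 7.6
tool_pos: [480.4, -519.1, 145.3]
eef_rot: [-3.138, -0.003, 1.704]
wrist_force: [1.0, 1.0, -0.6]
gripper_width: 45.4
gripper_force: 0.0
```

```bash
python3 - <<'E'
from m import *
p,d=cams.read_camera('top');cv2.imwrite('pics/t4f.png',p);np.save('pics/t4.npy',d)
cv2.imwrite('pics/t4.png',cv2.resize(p[195:305,300:410],None,fx=5.4,fy=5.4,interpolation=cv2.INTER_CUBIC))
hsv=cv2.cvtColor(p,cv2.COLOR_BGR2HSV).astype(int);H,S,V=hsv[...,0],hsv[...,1],hsv[...,2]
m=(H>10)&(H<28)&(S>60)&(V>215);print('offcut',rect('top',comp(m,(335,228)),41))
print('knob',rect('top',comp((H>22)&(H<35)&(S>120)&(V>120),(342,270)),38))
print('jaw',rect('top',comp(((H<8)|(H>172))&(S>150)&(V>120),(338,240)),20))
# bar direction from top-face pixels
k=comp((H>22)&(H<35)&(S>120)&(V>200),(342,270));y,x=np.nonzero(k);X=onz('top',np.c_[x,y],38)[:,:2];c=X-X.mean(0);w,v=np.linalg.eigh(c.T@c);print('bar',X.mean(0),np.degrees(np.arctan2(*v[::-1,1])),len(X))
E
```

```text
offcut [ 600.4 -189.7    2.6    2.6    0. ]
knob [484.6  49.1  18.3   2.6   2.9]
jaw [ 550.9 -180.6   10.3    4.5  -43.1]
bar [484.64404231  49.09182526] -177.07650112706577 7
```

View pics/t4.png

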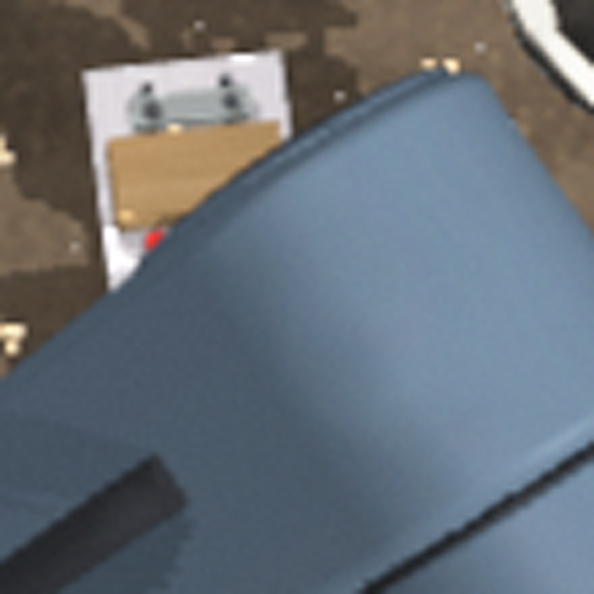

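The offcut lies in the slot, with top-face corners at crop (108,140), (278,122) and (118,228). The arm covers the rest. I check how well it is centred from those corners.

```bash
python3 - <<'E'
from m import *
c=np.array([[108,140],[278,122],[118,228]])/5.4+[300,195]-.4
X=onz('top',c,41)[:,:2];K=np.array([466.2,-219.3]);a=np.radians(8.0);u=np.array([np.cos(a),np.sin(a)]);w=np.array([-u[1],u[0]])
print(np.c_[(X-K)@u,(X-K)@w].round(1),np.linalg.norm(X[0]-X[1]),np.linalg.norm(X[0]-X[2]),np.degrees(np.arctan2(*(X[0]-X[1])[::-1])))
E
python3 inc.py 466.3 -219.4 110 80
```

```text
[[136.4  43.7]
 [136.4 -40.4]
 [ 92.4  44. ]] 84.08431577733623 44.025003681200836 98.00245949755033
t 7.65 turn [-0.001 -0.001  0.31 ] shift [0.2986 0.0234 0.0361] yaw 97.7 q6 -1.11
```

```bash
python3 - <<'E'
from m import *
p=cv2.imread('pics/top0.png');hsv=cv2.cvtColor(p,cv2.COLOR_BGR2HSV).astype(int);H,S,V=hsv[...,0],hsv[...,1],hsv[...,2]
for v0 in(120,180,220,240):
    k=comp((H>22)&(H<35)&(S>120)&(V>v0),(342,270));y,x=np.nonzero(k);X=onz('top',np.c_[x,y],38)[:,:2];c=X-X.mean(0);w,v=np.linalg.eigh(c.T@c);print('bar',v0,X.mean(0).round(1),np.degrees(np.arctan2(*v[::-1,1])).round(1),len(X),np.sqrt(12*w/len(X)).round(1))
# well circle: rim hole centre from blue rim
b=comp((H>100)&(H<125)&(S>120)&(V>90),(325,270))
P=cloud('top',np.load('pics/top0.npy'))
m=(H>100)&(H<125)&(S>120)&(V>200)
cs,h=cv2.findContours(m.astype(np.uint8),cv2.RETR_CCOMP,cv2.CHAIN_APPROX_NONE)
for c,hh in zip(cs,h[0]):
    if hh[3]>=0 and cv2.contourArea(c)>200:
        X=onz('top',c[:,0],50)[:,:2].astype(np.float32);print('well',cv2.fitEllipse(X))
E
```

```text
bar 120 [ 466.6 -219.3] 78.3 47 [12.1 26.1]
bar 180 [ 466.7 -219.5] 79.9 44 [11.4 26.6]
bar 220 [ 466.4 -220.2] 84.4 36 [10.1 24.5]
bar 240 [ 466.5 -222.1] 87.8 25 [ 8.5 22. ]
well ((466.4842224121094, -223.56777954101562), (70.84937286376953, 77.65782165527344), 72.1830062866211)
```

Request:
{"op": "send_rows", "data": {
  "increments": [
    [[0, 0, 0.05], [0.04, 0.003, 0], 0.03],
    [[0, 0, 0.1], [0.08, 0.006, 0], 0.03],
    [[0, 0, 0.15], [0.12, 0.01, 0], 0.03],
    [[0, 0, 0.2], [0.16, 0.014, 0], 0.03],
    [[0, 0, 0.25], [0.2, 0.018, 0.01], 0.03],
    [[0, 0, 0.31], [0.24, 0.02, 0.02], 0.03],
    [[0, 0, 0.31], [0.28, 0.023, 0.03], 0.03],
    [[0, 0, 0.31], [0.2986, 0.0234, 0.036], 0.03],
    [[0, 0, 0.31], [0.2986, 0.0234, 0.036], 0.03],
    [[0, 0, 0.31], [0.2986, 0.0234, 0.036], 0.03],
    [[0, 0, 0.31], [0.2986, 0.0234, 0.036], 0.03]
  ]
}}

```text
t: 8.75
tool_pos: [469.7, -221.2, 110.0]
eef_rot: [3.138, 0.002, 1.399]
wrist_force: [-0.2, 0.0, -0.5]
gripper_width: 30.0
gripper_force: 0.0
```

```bash
python3 inc.py 466.6 -219.4 23 80;python3 - <<'E'
from workcell import ctrl
for i in range(1):o=ctrl.get_obs();print(o['tool_pos'],o['gripper_width'],o['ft_torque'])
E
```

```text
t 8.75 turn [0.003 0.002 0.003] shift [ 0.0014 -0.0036  0.087 ] yaw 80.2 q6 -0.48
[ 469.66089022 -221.19595317  109.98314348] 29.96010287399252 [-0.02710646 -0.10407885  0.02598584]
```

Request:
{"op": "send_rows", "data": {
  "increments": [
    [[0, 0, 0], [0.0013, -0.003, 0.02], 0.028],
    [[0, 0, 0], [0.0013, -0.003, 0.04], 0.028],
    [[0, 0, 0], [0.0013, -0.003, 0.045], 0.028],
    [[0, 0, 0], [0.0013, -0.003, 0.045], 0.028],
    [[0, 0, 0], [0.0013, -0.003, 0.045], 0.028]
  ]
}}

```text
t: 9.25
tool_pos: [465.9, -218.4, 64.9]
eef_rot: [3.14, 0.001, 1.399]
wrist_force: [1.3, 1.1, 0.7]
gripper_width: 28.2
gripper_force: 0.0
```

```bash
python3 inc.py 466.6 -219.4 23 80
```

```text
t 9.25 turn [0.001 0.001 0.003] shift [-0.0009  0.0008  0.0419] yaw 80.2 q6 -0.48
```

Good. I descend into the well and stop at about z = 23.5, above the disc.

Request:
{"op": "send_rows", "data": {
  "increments": [
    [[0, 0, 0], [-0.0005, 0.0005, 0.012], 0.028],
    [[0, 0, 0], [-0.0005, 0.0005, 0.022], 0.028],
    [[0, 0, 0], [-0.0005, 0.0005, 0.03], 0.028],
    [[0, 0, 0], [-0.0005, 0.0005, 0.036], 0.028],
    [[0, 0, 0], [-0.0005, 0.0005, 0.041], 0.028],
    [[0, 0, 0], [-0.0005, 0.0005, 0.041], 0.028]
  ]
}}

```text
t: 9.85
tool_pos: [465.3, -217.4, 22.5]
eef_rot: [-3.14, -0.001, 1.4]
wrist_force: [-0.0, 0.4, -0.0]
gripper_width: 28.0
gripper_force: 0.0
```

```bash
python3 inc.py 466.6 -219.4 23 80
```

```text
t 9.85 turn [-0.001 -0.001  0.004] shift [-0.0018  0.0016 -0.0005] yaw 80.2 q6 -0.48
```

Request:
{"op": "send_rows", "data": {
  "increments": [
    [[0, 0, 0], [-0.001, 0.001, -0.0005], 0.02],
    [[0, 0, 0], [-0.001, 0.001, -0.0005], 0.012],
    [[0, 0, 0], [-0.001, 0.001, -0.0005], 0.004],
    [[0, 0, 0], [-0.001, 0.001, -0.0005], 0.004],
    [[0, 0, 0], [-0.001, 0.001, -0.0005], 0.004]
  ],
  "newtons": 10
}}

```text
t: 10.35
tool_pos: [468.5, -219.7, 24.3]
eef_rot: [3.137, 0.002, 1.4]
wrist_force: [5.0, 1.7, -0.7]
gripper_width: 9.9
gripper_force: 10.0
```

```bash
python3 inc.py 466.6 -219.4 23 80; python3 -c "
from workcell import ctrl;print(ctrl.get_obs()['ft_torque'])"
```

```text
t 10.35 turn [0.004 0.002 0.004] shift [ 0.     -0.0019  0.0013] yaw 80.2 q6 -0.49
[ 0.22942854 -0.97351977  0.09108103]
```

The width of 9.9 mm matches the bar. I firm up the grip and start turning clockwise (+z of the tool).

Request:
{"op": "send_rows", "data": {
  "increments": [
    [[0, 0, 0], [0, 0.0008, 0], 0.004],
    [[0, 0, 0], [0, 0.0008, 0], 0.004],
    [[0, 0, 0.08], [0, 0.0008, 0], 0.004],
    [[0, 0, 0.16], [0, 0.0008, 0], 0.004],
    [[0, 0, 0.24], [0, 0.0008, 0], 0.004],
    [[0, 0, 0.32], [0, 0.0008, 0], 0.004],
    [[0, 0, 0.4], [0, 0.0008, 0], 0.004],
    [[0, 0, 0.4], [0, 0.0008, 0], 0.004]
  ],
  "newtons": 50
}}

```text
t: 11.15
tool_pos: [468.4, -219.7, 24.3]
eef_rot: [3.139, -0.0, 0.999]
wrist_force: [5.0, -0.5, 1.2]
gripper_width: 9.6
gripper_force: 50.0
```

```bash
cat > st.py <<'E'
from workcell import ctrl
import numpy as np
o=ctrl.get_obs();print(round(o['t'],2),o['tool_pos'].round(1),'yaw',o['eef_rot'][2].round(3),'F',o['wrist_force'].round(1),'T',o['ft_torque'].round(3),o['gripper_width'].round(1),'eff6',o['effort'][5].round(3),'q6',o['qpos'][5].round(2))
E
python3 st.py
```

```text
Traceback (most recent call last):
  File "st.py", line 3, in <module>
    o=ctrl.get_obs();print(round(o['t'],2),o['tool_pos'].round(1),'yaw',o['eef_rot'][2].round(3),'F',o['wrist_force'].round(1),'T',o['ft_torque'].round(3),o['gripper_width'].round(1),'eff6',o['effort'][5].round(3),'q6',o['qpos'][5].round(2))
                                                                                                                                                           ^^^^^^^^^^^^^^^^^^^^^^^^
AttributeError: 'float' object has no attribute 'round'
```

```bash
sed -i "s/o\['gripper_width'\].round(1)/round(o['gripper_width'],1)/" st.py; python3 st.py
```

```text
11.15 [ 468.4 -219.7   24.3] yaw 0.999 F [ 5.  -0.5  1.2] T [ 0.02  -0.85  -0.064] 9.6 eff6 0.2 q6 -0.08
```

Request:
{"op": "send_rows", "data": {
  "increments": [
    [[0, 0, 0.08], [0, 0, 0], 0.004],
    [[0, 0, 0.16], [0, 0, 0], 0.004],
    [[0, 0, 0.24], [0, 0, 0], 0.004],
    [[0, 0, 0.32], [0, 0, 0], 0.004],
    [[0, 0, 0.4], [0, 0, 0], 0.004]
  ]
}}

```text
t: 11.65
tool_pos: [468.4, -219.7, 24.3]
eef_rot: [3.139, -0.001, 0.599]
wrist_force: [5.1, 1.5, 1.8]
gripper_width: 10.0
gripper_force: 50.0
```

```bash
python3 st.py
```

```text
11.65 [ 468.4 -219.7   24.3] yaw 0.599 F [5.1 1.5 1.8] T [ 0.123 -0.894  0.109] 10.0 eff6 -0.357 q6 0.32
```

```bash
cat > av.py <<'E'
from workcell import ctrl,cams
import numpy as np,cv2
T=[];Y=[];E=[]
for i in range(8):
    o=ctrl.get_obs();T.append(o['ft_torque'][2]);Y.append(o['eef_rot'][2]);E.append(o['effort'][5]);p,_=cams.read_camera('side')
cv2.imwrite('pics/side_now.png',p)
print(round(o['t'],2),'Tz',np.mean(T).round(3),np.std(T).round(3),'yaw',np.mean(Y).round(3),'eff',np.mean(E).round(3),np.std(E).round(3),'F',o['wrist_force'].round(1),'w',round(o['gripper_width'],1),'q6',o['qpos'][5].round(2))
E
python3 av.py
```

```text
12.0 Tz -0.039 0.074 yaw 0.601 eff -0.044 0.168 F [4.9 0.7 2.4] w 9.3 q6 0.31
```

Request:
{"op": "send_rows", "data": {
  "increments": [
    [[0, 0, 0.06], [0, 0, 0], 0.004],
    [[0, 0, 0.12], [0, 0, 0], 0.004],
    [[0, 0, 0.18], [0, 0, 0], 0.004]
  ]
}}

```text
t: 12.35
tool_pos: [468.3, -219.7, 24.3]
eef_rot: [3.139, -0.001, 0.421]
wrist_force: [5.6, 0.4, 3.2]
gripper_width: 9.3
gripper_force: 50.0
```

```bash
python3 av.py
```

```text
12.7 Tz 0.034 0.072 yaw 0.422 eff 0.019 0.126 F [3.8 0.2 2.6] w 9.4 q6 0.49
```

```bash
python3 - <<'E'
from workcell import cams
import cv2,numpy as np
t,_=cams.read_camera('top');s=cv2.imread('pics/side_now.png')
a=cv2.resize(s[225:285,255:335],None,fx=5,fy=5,interpolation=cv2.INTER_CUBIC);b=cv2.resize(t[195:255,300:380],None,fx=5,fy=5,interpolation=cv2.INTER_CUBIC)
cv2.imwrite('pics/v9.png',np.hstack([a,b]))
E
```

View pics/v9.png

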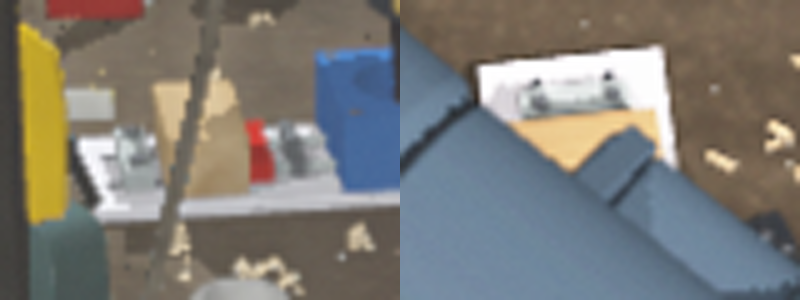

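The left half (side view) shows the offcut at crop (200,140), upright against the red jaw at (260,150), and the fence at (135,155) with a small gap left of the offcut. The right half (top view) shows the offcut partly hidden, square between jaw and fence. Torque is too noisy, so I track sub-pixel edges in the side view. The offcut stops moving when it meets the fence.

```bash
cat > ed.py <<'E'
from workcell import ctrl,cams
import numpy as np,cv2
def edges(p):
    f=p.astype(float);red=f[...,2]-np.maximum(f[...,0],f[...,1])
    wood=f[...,2]-f[...,0]
    def cross(a,xs,lvl,last):
        v=a[xs]>lvl;i=np.nonzero(v[1:]!=v[:-1])[0]
        if not len(i):return np.nan
        i=i[-1] if last else i[0];A,B=a[xs][i],a[xs][i+1];return xs[i]+(lvl-A)/(B-A)
    rr=[cross(red[r],np.arange(303,316),70,True) for r in range(250,260)]
    wl=[cross(wood[r],np.arange(283,292),32,False) for r in range(244,256)]
    rl=[cross(red[r],np.arange(299,309),70,False) for r in range(252,260)]
    return np.nanmean(rr),np.nanmean(rl),np.nanmean(wl)
if __name__=='__main__':
    T=[];q=ctrl.get_obs();im=[cams.read_camera('side')[0] for i in range(6)];o=ctrl.get_obs()
    print('Tmove',q['ft_torque'][2].round(3),'yaw',o['eef_rot'][2].round(3),'t',round(o['t'],2),'edges',np.mean([edges(i) for i in im],0).round(2),np.std([edges(i) for i in im],0).round(2))
E
python3 ed.py; python3 -c "
import cv2,numpy as np
p=cv2.imread('pics/side_now.png').astype(int)
print((p[250:258:3,280:318,2]-p[250:258:3,280:318,0]));print((p[250:258:3,298:318,2]-p[250:258:3,298:318,1]))"
```

```text
Tmove -0.041 yaw 0.422 t 13.1 edges [308.08 304.65 285.28] [0.   0.   0.01]
[[  6   3   9  13  25  32  48  57  65  64  62  25  14  16  31  57  53  52
   50  50  52  52  53  65 121 150 143  79   6   2   1  -7  -9  -4   1   0
    0   2]
 [ -8  -5  -7  -6  -6  -6  27  53  56  56  27  15  14  19  36  55  54  53
   52  50  50  52  52  50  64 137 146 127  56  -5  -8  -5  -5  -6  -5  -4
   -6  -6]
 [ -9  -8  -9  -8  -4  -2  11  47  55  55  20  15  15  27  52  53  53  52
   53  52  51  53  49  50  55  89  94  95  91  55  -3  -4  -5  -5  -4  -4
   -4  -3]]
[[ 19  19  21  20  21  34 106 142 133  74   6   2   1  -4  -5  -1   2   3
    2   3]
 [ 19  18  18  20  20  18  37 129 140 121  54  -5  -7  -4  -2  -4  -3  -3
   -6  -6]
 [ 20  19  20  20  18  20  24  78  91  91  86  55   0   0  -3  -3  -2  -1
    0   0]]
```

Request:
{"op": "send_rows", "data": {
  "increments": [
    [[0, 0, 0.04], [0, 0, 0], 0.004],
    [[0, 0, 0.08], [0, 0, 0], 0.004],
    [[0, 0, 0.12], [0, 0, 0], 0.004]
  ]
}}

```text
t: 13.4
tool_pos: [468.3, -219.6, 24.3]
eef_rot: [3.14, -0.002, 0.302]
wrist_force: [4.9, 0.5, 3.3]
gripper_width: 9.9
gripper_force: 50.0
```

```bash
python3 ed.py
```

```text
Tmove 0.129 yaw 0.303 t 13.7 edges [307.88 304.44 284.95] [0.01 0.   0.02]
```

Request:
{"op": "send_rows", "data": {
  "increments": [
    [[0, 0, 0.04], [0, 0, 0], 0.004],
    [[0, 0, 0.08], [0, 0, 0], 0.004],
    [[0, 0, 0.12], [0, 0, 0], 0.004]
  ]
}}

```text
t: 14.0
tool_pos: [468.3, -219.6, 24.3]
eef_rot: [3.14, -0.002, 0.182]
wrist_force: [5.0, 0.5, 1.7]
gripper_width: 9.6
gripper_force: 50.0
```

```bash
python3 ed.py
```

```text
Tmove 0.23 yaw 0.183 t 14.3 edges [307.51 304.15 284.7 ] [0.   0.   0.01]
```

Tracking works at about 0.3 px per 0.12 rad. Jaw and offcut move together and the offcut hasn't reached the fence yet.

Request:
{"op": "send_rows", "data": {
  "increments": [
    [[0, 0, 0.04], [0, 0, 0], 0.004],
    [[0, 0, 0.08], [0, 0, 0], 0.004],
    [[0, 0, 0.12], [0, 0, 0], 0.004]
  ]
}}

```text
t: 14.6
tool_pos: [468.3, -219.6, 24.3]
eef_rot: [3.14, -0.002, 0.062]
wrist_force: [5.4, 1.1, 1.8]
gripper_width: 9.4
gripper_force: 50.0
```

```bash
python3 ed.py
```

```text
Tmove 0.172 yaw 0.063 t 14.9 edges [307.36 303.71 284.45] [0.   0.   0.01]
```

Request:
{"op": "send_rows", "data": {
  "increments": [
    [[0, 0, 0.04], [0, 0, 0], 0.004],
    [[0, 0, 0.08], [0, 0, 0], 0.004],
    [[0, 0, 0.12], [0, 0, 0], 0.004]
  ]
}}

```text
t: 15.2
tool_pos: [468.3, -219.6, 24.3]
eef_rot: [3.14, -0.002, -0.058]
wrist_force: [5.8, 0.1, 2.6]
gripper_width: 9.3
gripper_force: 50.0
```

```bash
python3 ed.py
```

```text
Tmove 0.159 yaw -0.058 t 15.5 edges [307.16 303.32 284.12] [0.   0.03 0.02]
```

Request:
{"op": "send_rows", "data": {
  "increments": [
    [[0, 0, 0.04], [0, 0, 0], 0.004],
    [[0, 0, 0.08], [0, 0, 0], 0.004],
    [[0, 0, 0.12], [0, 0, 0], 0.004]
  ]
}}

```text
t: 15.8
tool_pos: [468.3, -219.5, 24.3]
eef_rot: [3.141, -0.002, -0.178]
wrist_force: [5.3, 1.3, 2.6]
gripper_width: 9.2
gripper_force: 50.0
```

```bash
python3 ed.py
```

```text
Tmove 0.165 yaw -0.177 t 16.1 edges [306.89 302.94 283.86] [0.   0.02 0.02]
```

Request:
{"op": "send_rows", "data": {
  "increments": [
    [[0, 0, 0.04], [0, 0, 0], 0.004],
    [[0, 0, 0.08], [0, 0, 0], 0.004],
    [[0, 0, 0.12], [0, 0, 0], 0.004]
  ]
}}

```text
t: 16.4
tool_pos: [468.3, -219.5, 24.3]
eef_rot: [3.141, -0.002, -0.298]
wrist_force: [5.5, 0.9, 2.8]
gripper_width: 9.7
gripper_force: 50.0
```

```bash
python3 ed.py
```

```text
Tmove 0.164 yaw -0.297 t 16.7 edges [306.68 302.65 283.78] [0.   0.01 0.01]
```

```bash
sed -i 's/np.arange(283,292)/np.arange(281,291)/;s/np.arange(299,309)/np.arange(297,308)/;s/np.arange(303,316)/np.arange(302,316)/' ed.py; python3 ed.py; cp pics/side_now.png pics/old.png
```

```text
Tmove 0.051 yaw -0.297 t 17.0 edges [306.68 302.64 283.7 ] [0.   0.   0.01]
```

Request:
{"op": "send_rows", "data": {
  "increments": [
    [[0, 0, 0.03], [0, 0, 0], 0.004],
    [[0, 0, 0.06], [0, 0, 0], 0.004],
    [[0, 0, 0.08], [0, 0, 0], 0.004]
  ]
}}

```text
t: 17.3
tool_pos: [468.3, -219.5, 24.3]
eef_rot: [3.141, -0.002, -0.378]
wrist_force: [5.9, 1.4, 2.3]
gripper_width: 9.6
gripper_force: 50.0
```

```bash
python3 ed.py
```

```text
Tmove 0.207 yaw -0.377 t 17.6 edges [306.52 302.53 283.6 ] [0.   0.01 0.01]
```

Request:
{"op": "send_rows", "data": {
  "increments": [
    [[0, 0, 0.03], [0, 0, 0], 0.004],
    [[0, 0, 0.06], [0, 0, 0], 0.004],
    [[0, 0, 0.08], [0, 0, 0], 0.004]
  ]
}}

```text
t: 17.9
tool_pos: [468.3, -219.5, 24.3]
eef_rot: [3.141, -0.002, -0.458]
wrist_force: [5.4, 1.2, 2.3]
gripper_width: 10.1
gripper_force: 50.0
```

```bash
python3 ed.py
```

```text
Tmove 0.124 yaw -0.457 t 18.2 edges [306.31 302.38 283.49] [0.   0.   0.01]
```

Request:
{"op": "send_rows", "data": {
  "increments": [
    [[0, 0, 0.03], [0, 0, 0], 0.004],
    [[0, 0, 0.06], [0, 0, 0], 0.004],
    [[0, 0, 0.08], [0, 0, 0], 0.004]
  ]
}}

```text
t: 18.5
tool_pos: [468.3, -219.5, 24.3]
eef_rot: [-3.142, -0.002, -0.538]
wrist_force: [5.0, 0.5, 2.9]
gripper_width: 9.0
gripper_force: 50.0
```

```bash
python3 ed.py
```

```text
Tmove 0.159 yaw -0.537 t 18.8 edges [306.22 302.22 283.4 ] [0.   0.   0.01]
```

Request:
{"op": "send_rows", "data": {
  "increments": [
    [[0, 0, 0.03], [0, 0, 0], 0.004],
    [[0, 0, 0.06], [0, 0, 0], 0.004],
    [[0, 0, 0.08], [0, 0, 0], 0.004]
  ]
}}

```text
t: 19.1
tool_pos: [468.3, -219.5, 24.3]
eef_rot: [-3.141, -0.002, -0.618]
wrist_force: [5.8, 0.4, 3.0]
gripper_width: 9.6
gripper_force: 50.0
```

```bash
python3 ed.py
```

```text
Tmove 0.189 yaw -0.617 t 19.4 edges [306.22 302.22 283.37] [0.   0.   0.01]
```

The edges stopped moving between yaw -0.50 and -0.54, so the offcut met the fence at about -0.52. At roughly 33–36 N/rad, 15 N needs about 0.44 rad more, which puts the target yaw at about -0.96.

Request:
{"op": "send_rows", "data": {
  "increments": [
    [[0, 0, 0.05], [0, 0, 0], 0.004],
    [[0, 0, 0.1], [0, 0, 0], 0.004],
    [[0, 0, 0.15], [0, 0, 0], 0.004],
    [[0, 0, 0.18], [0, 0, 0], 0.004]
  ]
}}

```text
t: 19.8
tool_pos: [468.3, -219.5, 24.3]
eef_rot: [-3.141, -0.002, -0.798]
wrist_force: [6.2, 1.2, 2.6]
gripper_width: 9.6
gripper_force: 50.0
```

```bash
python3 ed.py
```

```text
Tmove 0.208 yaw -0.797 t 20.1 edges [306.22 302.21 283.37] [0.   0.   0.01]
```

Request:
{"op": "send_rows", "data": {
  "increments": [
    [[0, 0, 0.06], [0, 0, 0], 0.004],
    [[0, 0, 0.12], [0, 0, 0], 0.004],
    [[0, 0, 0.165], [0, 0, 0], 0.004]
  ]
}}

```text
t: 20.4
tool_pos: [468.3, -219.5, 24.3]
eef_rot: [-3.141, -0.002, -0.964]
wrist_force: [5.8, 1.8, 2.7]
gripper_width: 9.6
gripper_force: 50.0
```

```bash
python3 ed.py; python3 st.py
```

```text
Tmove 0.217 yaw -0.962 t 20.7 edges [306.21 302.21 283.38] [0.   0.   0.01]
20.7 [ 468.3 -219.4   24.3] yaw -0.962 F [5.8 2.5 2.7] T [ 0.366 -0.981  0.111] 9.4 eff6 0.125 q6 1.88
```

Now I release the knob, rise straight out and move aside.

Request:
{"op": "send_rows", "data": {
  "increments": [
    [[0, 0, 0], [0, 0, 0], 0.014],
    [[0, 0, 0], [0, 0, 0], 0.022],
    [[0, 0, 0], [0, 0, 0], 0.026],
    [[0, 0, 0], [0, 0, 0], 0.026],
    [[0, 0, 0], [0, 0, -0.01], 0.026],
    [[0, 0, 0], [0, 0, -0.03], 0.026],
    [[0, 0, 0], [0, 0, -0.06], 0.026],
    [[0, 0, 0], [0, 0, -0.1], 0.026],
    [[0, 0, 0], [0, 0, -0.14], 0.026],
    [[0, 0, 0], [0, 0, -0.18], 0.026],
    [[0, 0, 0], [0, 0, -0.18], 0.026]
  ]
}}

```text
t: 21.8
tool_pos: [470.1, -221.2, 209.8]
eef_rot: [-3.138, -0.012, -0.965]
wrist_force: [0.9, 0.1, -0.4]
gripper_width: 25.8
gripper_force: 0.0
```

```bash
python3 ed.py; python3 inc.py 200 -560 220 -55
```

```text
Tmove 0.009 yaw -0.965 t 22.1 edges [306.2  302.22 283.4 ] [0.   0.   0.01]
t 22.1 turn [ 0.001  0.003 -0.005] shift [ 0.1293  0.4134 -0.0175] yaw -55.3 q6 1.88
```

Request:
{"op": "send_rows", "data": {
  "increments": [
    [[0, 0, 0], [0.012, 0.04, 0], 0.026],
    [[0, 0, 0], [0.025, 0.08, 0], 0.026],
    [[0, 0, 0], [0.037, 0.12, 0], 0.026],
    [[0, 0, 0], [0.05, 0.16, 0], 0.026],
    [[0, 0, 0], [0.062, 0.2, 0], 0.026],
    [[0, 0, 0], [0.075, 0.24, -0.01], 0.026],
    [[0, 0, 0], [0.088, 0.28, -0.01], 0.026],
    [[0, 0, 0], [0.1, 0.32, -0.01], 0.026],
    [[0, 0, 0], [0.112, 0.36, -0.01], 0.026],
    [[0, 0, 0], [0.129, 0.4, -0.01], 0.026],
    [[0, 0, 0], [0.129, 0.41, -0.01], 0.026],
    [[0, 0, 0], [0.129, 0.41, -0.01], 0.026]
  ]
}}

```text
t: 23.3
tool_pos: [202.0, -558.8, 212.1]
eef_rot: [-3.14, 0.003, -0.968]
wrist_force: [0.8, 0.6, -0.2]
gripper_width: 26.1
gripper_force: 0.0
```

```bash
python3 - <<'E'
from m import *
p,d=cams.read_camera('top');cv2.imwrite('pics/t5f.png',p)
cv2.imwrite('pics/t5.png',cv2.resize(p[195:305,300:410],None,fx=5.4,fy=5.4,interpolation=cv2.INTER_CUBIC))
hsv=cv2.cvtColor(p,cv2.COLOR_BGR2HSV).astype(int);H,S,V=hsv[...,0],hsv[...,1],hsv[...,2]
r=rect('top',comp((H>10)&(H<28)&(S>60)&(V>200),(335,225)),41);print('offcut',r)
j=rect('top',comp(((H<8)|(H>172))&(S>150)&(V>120),(338,240)),20);print('jaw',j)
a=np.radians(8);u=np.array([np.cos(a),np.sin(a)]);w=np.array([-u[1],u[0]]);K=np.array([466.5,-219.4])
print('off s,l',(r[:2]-K)@u,(r[:2]-K)@w,'jaw',(j[:2]-K)@u,(j[:2]-K)@w)
for v0 in(120,180):
    k=comp((H>22)&(H<35)&(S>120)&(V>v0),(342,270));y,x=np.nonzero(k);X=onz('top',np.c_[x,y],38)[:,:2];c=X-X.mean(0);w_,v=np.linalg.eigh(c.T@c);print('bar',np.degrees(np.arctan2(*v[::-1,1])).round(1),len(X))
p0=cv2.imread('pics/top0.png')
E
```

```text
offcut [ 588.8 -200.    86.6   47.2  -85.6]
jaw [ 561.4 -206.1   59.5   18.8  -82.4]
off s,l 123.80974296571928 2.190330286170475 jaw 95.82744196634387 -0.036961966847308944
bar 126.6 49
bar 127.2 46
```

View pics/t5.png

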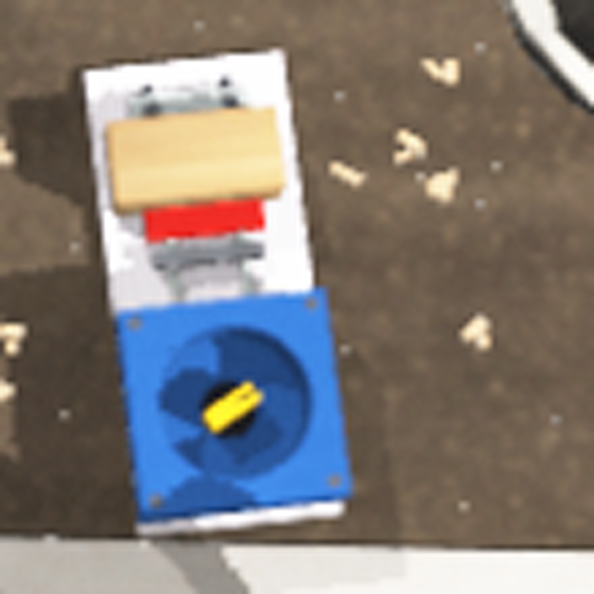

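The final picture shows the offcut at crop (195,160), clamped square between the fence and the red jaw (205,220). It is centred to within about 2 mm. The knob at (232,408) has turned with the fingers: bar at -53°, tool at -55°. Nothing around the jig has moved and the robot is clear, so I hand in.

```bash
python3 -c "
from workcell import ctrl;print(ctrl.job_done())"
```

```text
the job is handed in; nothing more can be done
None
```

The job is handed in at about 23 s of the 72 s allowed: the offcut lies clamped flat against the fence, centred to within about 2 mm, at an estimated 15 N, worked out from about 0.44 rad of knob turn past fence contact because the torque readings were too noisy to confirm it.

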